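# Gauge a heatsink module and stow it in the matching bay

### The arm

A 7-joint arm with a two-finger parallel gripper is mounted at the origin on the work surface. World frame = base frame: x ahead of the robot, y to its left, z up, the work surface at z = 0. Lengths are in mm, angles in rad, forces in N, time in s.
With the tool pointing down it reaches from about 425 to 950 mm from the base axis. Payload 4.7 kg.
Tool frame: the origin (TCP) lies between the finger pads; the fingertips stand 25 mm ahead of it and the grasp point (between the pads) lies 6 mm ahead of it; z points along the fingers, y is the direction in which the jaws open and shut (so a half turn about z gives the same grasp; the last joint's range is limited). The gripper opens to 87 mm and grips with 3 to 60 N. Pads are 19 mm wide; open, the fingers measure 117 mm over their backs; the gripper's body (75 mm by 190 mm) begins 51 mm behind the grasp point.
Start: joints at [-1.162, 0.469, -0.049, 1.532, 0.024, 1.141, -0.082], TCP at [286.129, 611.373, 247.573] pointing down, gripper open.
Joint ranges: [-2.59, 2.59], [-0.33, 1.99], [-1.39, 1.29], [0.1, 2.45], [-1.04, 4.18], [0.21, 1.99], [-2.66, 2.66]. Speed limits (rad/s): [2.57, 2.57, 3.14, 3.14, 3.14, 3.14, 3.14].

### API

Orientations are given as a unit quaternion [x, y, z, w].
In Python, from plant import robot gives the robot as it stands.
- The arm moves only by the shell command python3 -m pendant 'ROWS' [FORCE]. ROWS is a JSON object of lists of equal length, an entry for each row: "jaw": the closure in counts, from 0 (fully open) to 255 (shut); "offset": the shift along the world's x, y, z in m, a list of three; "spin": the turn about the world's z in rad. A call has 1 to 20 rows; each row is the pose to reach, as a shift and turn from the pose measured when the call began; what a row does not reach only later rows make up. A row lasts 1/10 s, in which the tool goes at most 50 mm and 8.59 degrees, less where a joint would pass 70% of its speed; a pose out of reach is approached as far as the arm can. A call with a gripper value outside its range is refused whole. The fingers move at their own pace and stop on an object; FORCE is the grip in N (left out, the last holds). Time passes only in rows, so rows that repeat a pose let the fingers close. It gives the time, the measured TCP pose, the force and the opening at its end, in the units of the state.
- robot.observe(): the state, without advancing time (a new reading comes with each control period).
- robot.camera(name): name is "side" or "top" or "wrist"; returns a dict with "frame" (400x640x3 uint8, red, green, blue), "K" (3x3 intrinsics, pixels), "k1" (the pictures are not rectified: a ray, as slopes to the right and down, at radius r is drawn at 1 + k1 r^2 times it, then the intrinsics apply), "origin" and "attitude" of the camera in the world; the wrist camera has in their place "T_tool_cam" (4x4, takes a point from camera to tool coordinates, whose origin is the TCP and whose axes are the flange's). Camera axes: x right, y up, looking along -z (the intrinsics and any distortion apply to the point x, -y, -z); pixel columns grow to the right and rows downward; lengths in mm; the calibration is good to about 2 mm. A picture is of the moment at which its call begins: read the wrist's pose just before it. There is no depth.
- robot.close_job(): hands the job in, once; it reports no verdict.
Trained networks look in a picture, given as the dict that the camera call returned (one of the last four; its "shot" number tells which), for a name from the list of things; names that differ only in an ending like _2 or _b are one class to them, and where a whole thing is asked for, a point or a joint stands for the part that bears it (a point fixed in the world has none). Each returns a list of dicts, best first, with "p" (0 to 1); they miss things now and then, are a little off and sometimes report something else, mostly with a low value. They report only what shows in the picture. A call takes as long as a camera call. They do not tell look-alikes from the thing itself.
- robot.look_for(picture, query): "location" ([column, row] in pixels, amid what is visible of it).
The state is a dict: "time": time; "qpos": joint angles; "joint_velocities": joint speeds; "tau": joint torques, N m; "ee_pos": TCP position; "tool_rot": TCP orientation; "force": force on the tool from outside, world axes, zero at the start; "ft_torque": the same for the moment, N m; "grip_width": opening from 0.0 (shut) to 1.0 (fully open).
Only numpy, scipy, OpenCV 4.12 (cv2) and the standard library are available. Lean on these libraries where they do the work, as an engineer would, in place of code of your own. Each camera call takes 0.05 s, during which the arm holds its last target. There are 200 camera calls.

### The job

Pull the black heatsink module out of the grey test dock, then check how tall its fins are: keeping it flat on the bench, slide its orange end into the red-striped aluminium gauge until the fins either stop against the step or slip in under it. If they slip under, push the module orange end first, fully home, into the blue bay; if they are stopped, put it likewise into the yellow bay, and let go. Leave the other things on the bench where they are.

Things in the scene. Friction and masses are not known exactly. Their poses are not given: they have to be found in the camera images.
- module: Heatsink module, 0.3 to 0.45 kg: black housing 160 long (its x) x 44 wide (y) x 24 mm high, flat on the bench, origin at the centre of its underside, +x end orange. On top, x = +5 to +65 mm and 34 mm wide, a block of aluminium fins (not to be pressed down): its top is either 32 (low) or 38 mm (high) above the underside; this differs between starts. Grip the housing's sides, along y.
- nose (a point): Centre of the module's orange end face: 80 mm along +x from its origin, 12 mm above its underside. Gripped on its orange half the module cannot go home into a bay: set it down and take it again by its plain end.
- dock: Grey test dock, fixed, 112 mm wide, 55 mm high; its tunnel, 52 wide, 28 high and 76 mm deep, has no latch and no floor (dock, gauge and bays all let the module slide on the bench). At the start the module's plain end is about 70 mm inside. Origin: centre of the mouth at bench level; x points straight out, the way the module is pulled.
- gauge: Aluminium gauge with a red stripe over its mouth, fixed: a tunnel 52 mm wide and 50 mm long, open at both ends; outside 76 wide, 50 mm high. Its roof edge at the mouth is the step, 35 mm above the bench: low fins pass with 3 mm to spare, high fins hit it when the orange end is 15 mm inside. Origin: centre of the mouth at bench level; x points into the tunnel.
- bay_low: Blue storage bay for modules with low fins, fixed: a tunnel 52 mm wide, 35 mm high under a clear roof, 81 mm deep to its back wall, 64 mm wide and 40 mm high outside. Origin: centre of the mouth at bench level; x points into the bay. A fully home module has its orange end at the back wall.
- bay_high: Yellow storage bay for modules with high fins, like the blue one but 46 mm high inside and 51 mm outside, 81 mm deep to its back wall, with a light red leaf hanging under its clear roof. Origin: centre of the mouth at bench level; x points into the bay.
- leaf (a joint): Red leaf under the yellow bay's roof, hinged near the mouth; 0 rad hanging (its tip 35 mm above the bench, 56 mm inside), positive when lifted. High fins lift it by about 0.07 rad with no noticeable force, low fins do not reach it.
- screwdriver: Red-handled screwdriver lying on the bench; a bystander.
- drive: Hard drive 101 x 147 x 26 mm lying flat; a bystander.
- tape: Roll of brown tape lying flat, 100 mm across, 24 mm high; a bystander.
- spirit: White bottle with an orange cap, 66 mm across, 190 mm tall; a bystander.
- mug: Blue mug, 80 mm across, 95 mm tall; a bystander.
- phone: Black phone 72 x 150 x 8 mm; a bystander.
- fan: Case fan 80 x 80 x 25 mm lying flat; a bystander.
Mind the look-alikes: they are no part of the job. Leave any turquoise look-alike of the module alone.

How it is judged:
By the outcome, as a careful person would: the job done as asked, in the order asked, and still so for the second after the job is handed in, with the robot touching nothing.
It also fails if it takes over 61 s, if anything falls off the work surface, if the arm or the gripper's body presses on something with over 40 N, if the wrist force passes 120 N, or if a joint passes its speed limit or range.

## Working session

There is one attempt and no reset: what is moved stays moved. The work goes in short steps, Python scripts to look and compute and a shell command to move; the robot and the scene stay as the last step left them, time stands still between calls to the robot, and variables do not carry over. Pictures are saved under pics/ and viewed, about 8 in all and at most 12, crops included, and the job is handed in when it is done.

```bash
ls; mkdir -p pics
cat > h.py <<'E'
import numpy as np, cv2
from scipy.spatial.transform import Rotation as R
from plant import robot
def pose(c,s=None):
    if 'T_tool_cam' in c:
        T=np.eye(4);T[:3,:3]=R.from_quat(s['tool_rot']).as_matrix();T[:3,3]=s['ee_pos'];return T@np.array(c['T_tool_cam'])
    T=np.eye(4);a=np.array(c['attitude']);T[:3,:3]=a if a.shape==(3,3) else R.from_quat(a).as_matrix();T[:3,3]=c['origin'];return T
def px2w(c,uv,z,s=None):
    T=pose(c,s);K=np.array(c['K'])
    p=cv2.undistortPoints(np.array(uv,float).reshape(-1,1,2),K,np.array([c['k1'],0,0,0.]))[:,0]
    d=np.c_[p[:,0],-p[:,1],-np.ones(len(p))]@T[:3,:3].T
    o=T[:3,3];return o+d*((z-o[2])/d[:,2])[:,None]
def w2px(c,P,s=None):
    T=pose(c,s);q=(np.array(P,float).reshape(-1,3)-T[:3,3])@T[:3,:3]
    return cv2.projectPoints(q*[1,-1,-1],np.zeros(3),np.zeros(3),np.array(c['K']),np.array([c['k1'],0,0,0.]))[0][:,0]
def save(c,n): cv2.imwrite(f'pics/{n}.png',c['frame'][...,::-1])
E
python3 - <<'E'
from h import *
print(robot.observe())
for n in ('top','side'):
    c=robot.camera(n);save(c,n+'0');print(n,c['K'],c['k1'],c['origin'],c['attitude'])
    for q in ['module','nose','dock','gauge','bay_low','bay_high','leaf','screwdriver','drive','tape','spirit','mug','phone','fan']:
        for d in robot.look_for(c,q)[:3]:
            print(q,np.round(d['location']),round(d['p'],2),np.round(px2w(c,d['location'],25)[0,:2]))
E
```

```text
pics
{'time': 0.0, 'qpos': array([-1.16192107,  0.46949636, -0.04861136,  1.53370654,  0.02411515,
        1.14098266, -0.08230947]), 'joint_velocities': array([-0.00043424, -0.00035906,  0.00031116,  0.00019742, -0.00187356,
       -0.00235162, -0.0008986 ]), 'tau': array([ 3.59469268e-04, -5.07959318e+01, -8.03176244e-02, -2.36166394e+01,
       -6.12384989e-02,  3.75732919e-02,  1.83195702e-04]), 'ee_pos': array([285.89869895, 610.85075979, 246.45707366]), 'tool_rot': array([ 2.17122632e-01,  9.76143819e-01, -9.87219351e-04, -1.78829446e-04]), 'force': array([-0.3246721 ,  0.38208652, -0.27863688]), 'ft_torque': array([ 0.04202028, -0.02354129, -0.05427971]), 'grip_width': 0.999398622189944}
top [[474.3507609    0.         319.32902714]
 [  0.         474.3507609  195.47093064]
 [  0.           0.           1.        ]] -0.06629785624891768 [ 373.74534214    1.52747861 1289.46417429] [ 0.04401149 -0.03763423 -0.69750617  0.71423511]
module [359. 252.] 0.94 [371. -94.]
module [397. 201.] 0.7 [ 511. -194.]
nose [395. 204.] 0.8 [ 501. -187.]
nose [364. 251.] 0.73 [ 376. -108.]
dock [
[... 680 characters left out ...]
]
module [381. 273.] 0.28 [ 498. -282.]
nose [303. 257.] 0.95 [ 359. -120.]
nose [364. 247.] 0.68 [ 518. -189.]
dock [382. 273.] 0.8 [ 499. -284.]
gauge [276. 150.] 0.55 [542. 310.]
bay_low [303. 140.] 0.97 [649. 301.]
bay_high [247. 170.] 0.79 [410. 275.]
leaf [358. 247.] 0.63 [ 504. -182.]
screwdriver [413. 310.] 0.66 [ 491. -412.]
screwdriver [387. 180.] 0.65 [750. -25.]
screwdriver [262. 116.] 0.34 [605. 507.]
drive [331. 325.] 0.7 [ 300. -328.]
tape [427. 217.] 0.6 [ 741. -211.]
spirit [262. 118.] 0.9 [599. 494.]
mug [415. 312.] 0.86 [ 491. -418.]
phone [209. 191.] 0.89 [267. 260.]
phone [248. 170.] 0.67 [412. 276.]
phone [380. 274.] 0.17 [ 495. -283.]
fan [455. 261.] 0.76 [ 687. -370.]
```

Run:
```python
import cv2
t=cv2.imread('pics/top0.png');s=cv2.imread('pics/side0.png')
a=cv2.resize(t[110:280,150:480],(0,0),fx=2.4,fy=2.4,interpolation=cv2.INTER_CUBIC)
cv2.imwrite('pics/a.png',a)
b=cv2.resize(s[90:340,190:490],(0,0),fx=2.4,fy=2.4,interpolation=cv2.INTER_CUBIC)
cv2.imwrite('pics/b.png',b)
```

```text
(no output)
```

View pics/a.png

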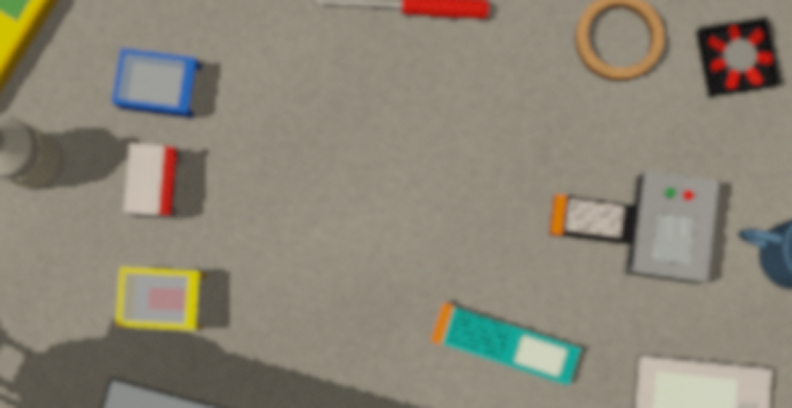

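View pics/b.png

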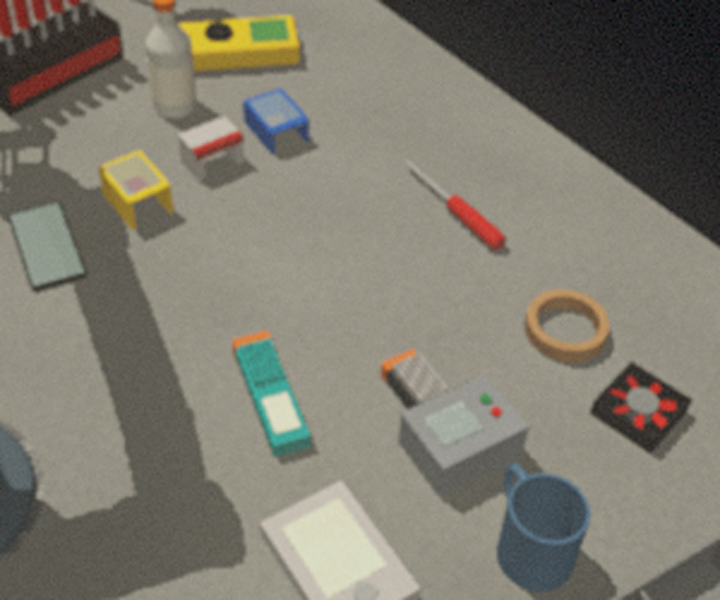

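The module is the black one at crop a (557–630, 216), with its orange end pointing left. It sits in the grey dock at (675,228). The turquoise look-alike at (510,345) lies free and has no fins, so I'm leaving it alone. The mouths of the blue bay (155,82), gauge (150,180) and yellow bay (158,298) all face right, which is world −y. I'll move over the bays for a close look.

```bash
python3 -m pendant '{"jaw":[0,0,0,0,0,0,0,0,0,0,0,0],"offset":[[0.024,-0.041,0.01],[0.048,-0.082,0.02],[0.072,-0.123,0.03],[0.096,-0.164,0.04],[0.12,-0.205,0.05],[0.144,-0.246,0.06],[0.168,-0.287,0.07],[0.192,-0.328,0.08],[0.216,-0.369,0.09],[0.24,-0.41,0.1],[0.24,-0.41,0.1],[0.24,-0.41,0.1]],"spin":[-0.113,-0.226,-0.339,-0.452,-0.565,-0.678,-0.791,-0.904,-1.017,-1.13,-1.13,-1.13]}'
python3 - <<'E'
from h import *
s=robot.observe();c=robot.camera('wrist');save(c,'w1');print(s['qpos'],np.round(c['T_tool_cam'],3),pose(c,s)[:3,3])
import pickle;pickle.dump((c,s),open('w1.pkl','wb'))
for q in ['gauge','bay_low','bay_high','leaf']:
    for d in robot.look_for(c,q)[:2]: print(q,np.round(d['location']),round(d['p'],2),px2w(c,d['location'],40,s)[0])
E
```

```text
time: 2.7
ee_pos: [526.6, 200.3, 347.9]
tool_rot: [0.707, 0.707, 0.0, -0.0]
force: [-0.1, 0.6, -0.4]
grip_width: 1.002
[-0.72014804  0.21194377  0.34191831  1.68262314 -0.07465438  1.25890632
 -0.36184917] [[ 1.00000e-03  9.68000e-01  2.52000e-01  6.84130e+01]
 [ 1.00000e+00 -1.00000e-03 -0.00000e+00 -4.50000e-02]
 [-0.00000e+00  2.52000e-01 -9.68000e-01 -1.36624e+02]
 [ 0.00000e+00  0.00000e+00  0.00000e+00  1.00000e+00]] [526.44825923 268.62119117 484.62349002]
gauge [338.  82.] 0.59 [541.90830074 301.66604101  40.        ]
bay_low [430.  78.] 0.69 [655.10596565 307.45467263  40.        ]
bay_high [234.  96.] 0.63 [414.5289226  285.17554159  40.        ]
```

View pics/w1.png

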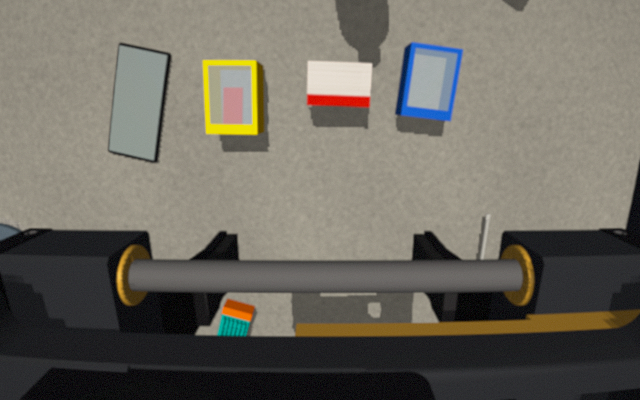

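The wrist view shows the yellow bay (232,97), the gauge with its red mouth strip (339,84) and the blue bay (430,80), with the mouths toward the bottom of the image. I'll fit box silhouettes to them.

```bash
cat > fit.py <<'E'
from h import *
from scipy.optimize import minimize
def mask(c,kind,ctr,r):
    hsv=cv2.cvtColor(np.ascontiguousarray(c['frame']),cv2.COLOR_RGB2HSV);H,S,V=[hsv[...,i].astype(int) for i in range(3)]
    m={'blue':(abs(H-110)<12)&(S>130),'yellow':(abs(H-28)<8)&(S>130),'gauge':((S<45)&(V>185))|(((H<6)|(H>174))&(S>150))}[kind]
    m=m.astype(np.uint8);k=np.zeros_like(m);cv2.circle(k,tuple(int(round(v)) for v in ctr),r,1,-1);m=cv2.morphologyEx(m*k,cv2.MORPH_OPEN,np.ones((2,2)))
    h=cv2.convexHull(cv2.findNonZero(m))
    return h[:,0].astype(np.float32)
def box(x,y,a,L,W,H):
    P=[(u,v,z) for u in (0,L) for v in (-W/2,W/2) for z in (0,H)]
    P=np.array(P,float);return np.c_[x+P[:,0]*np.cos(a)-P[:,1]*np.sin(a),y+P[:,0]*np.sin(a)+P[:,1]*np.cos(a),P[:,2]]
def fit(c,s,hull,p0,W,H,L=None):
    A=cv2.contourArea(hull)
    def cost(p):
        q=cv2.convexHull(w2px(c,box(p[0],p[1],p[2],L or p[3],W,H),s).astype(np.float32))
        i=cv2.intersectConvexConvex(hull,q)[0];return 1-i/(A+cv2.contourArea(q)-i)
    sim=np.array([p0]*(len(p0)+1),float)
    for i,d in enumerate([8,8,.1,5][:len(p0)]): sim[i+1,i]+=d
    r=minimize(cost,p0,method='Nelder-Mead',options=dict(initial_simplex=sim,maxiter=600));return r.x,r.fun
E
cat > f1.py <<'E'
from fit import *;import pickle
c,s=pickle.load(open('w1.pkl','rb'))
for k,ctr,p0,W,H in [('blue',(430,80),[655,265,1.5,84],64,40),('gauge',(339,84),[542,270,1.57],76,50),('yellow',(232,97),[412,245,1.57,84],64,51)]:
    h=mask(c,k,ctr,52)
    print(k,cv2.boundingRect(h),*fit(c,s,h,p0,W,H,50 if k=='gauge' else None))
for n in('top','side'):
    c=robot.camera(n)
    for k,p0,W,H in [('blue',[655,265,1.5],64,40),('gauge',[542,270,1.57],76,50),('yellow',[412,245,1.57],64,51)]:
        L=50 if k=='gauge' else 84;ctr=w2px(c,[p0[0],p0[1]+L/2,25])[0]
        try:h=mask(c,k,ctr,28);print(n,k,cv2.boundingRect(h),*fit(c,None,h,p0,W,H,L))
        except Exception as e:print(n,k,e)
E
python3 f1.py
```

```text
blue (397, 44, 67, 78) [653.32612282 258.73234361   1.4618414   86.51299479] 0.03413401772612956
gauge (308, 62, 65, 47) [543.6666339  273.13142947   1.5453626 ] 0.02400854776335759
yellow (204, 61, 61, 75) [412.29707291 239.03289663   1.55548144  86.72463151] 0.013901961623237757
top blue OpenCV(4.12.0) /io/opencv/modules/imgproc/src/convhull.cpp:143: error: (-215:Assertion failed) total >= 0 && (depth == CV_32F || depth == CV_32S) in function 'convexHull'

top gauge OpenCV(4.12.0) /io/opencv/modules/imgproc/src/convhull.cpp:143: error: (-215:Assertion failed) total >= 0 && (depth == CV_32F || depth == CV_32S) in function 'convexHull'

top yellow OpenCV(4.12.0) /io/opencv/modules/imgproc/src/convhull.cpp:143: error: (-215:Assertion failed) total >= 0 && (depth == CV_32F || depth == CV_32S) in function 'convexHull'

side blue (296, 138, 22, 8) [658.38582633 295.75559896   0.9995129 ] 0.8037799569462453
side gauge (267, 140, 24, 15) [554.02427375 310.76439842   1.0827823 ] 0.5708406365953552
side yellow (233, 160, 30, 25) [408.97074611 238.03542456   1.4716933 ] 0.27880828241656375
```

```bash
python3 -m pendant '{"jaw":[0,0,0,0,0,0,0,0,0,0,0],"offset":[[-0.002,-0.048,-0.005],[-0.004,-0.096,-0.01],[-0.006,-0.144,-0.016],[-0.008,-0.192,-0.02],[-0.01,-0.24,-0.026],[-0.012,-0.288,-0.03],[-0.014,-0.336,-0.036],[-0.016,-0.384,-0.042],[-0.016,-0.43,-0.05],[-0.016,-0.44,-0.05],[-0.016,-0.44,-0.05]],"spin":[0,0,0,0,0,0,0,0,0,0,0]}'
python3 - <<'E'
from h import *
s=robot.observe();c=robot.camera('wrist');print(s['qpos'],c['K'],c['k1'])
import pickle;pickle.dump((c,s),open('w2.pkl','wb'))
for q in ['module','nose','dock']:
    for d in robot.look_for(c,q)[:2]: print(q,np.round(d['location']),round(d['p'],2),px2w(c,d['location'],12,s)[0])
t=robot.camera('top');pickle.dump(t,open('t2.pkl','wb'))
f=c['frame'].copy();cv2.imwrite('pics/w2.png',cv2.resize(f[0:300,160:560],(800,600),interpolation=cv2.INTER_CUBIC)[...,::-1])
E
```

```text
time: 4.15
ee_pos: [509.1, -239.1, 297.1]
tool_rot: [0.706, 0.708, -0.001, -0.0]
force: [0.3, 0.5, 0.2]
grip_width: 0.997
[-0.13005489  0.26773582  0.61417315  1.76921292 -0.16601165  1.15778911
  0.53620569] [[349.86780526   0.         325.05549991]
 [  0.         349.86780526 200.26184759]
 [  0.           0.           1.        ]] -0.07661414721936274
module [202.  57.] 0.75 [ 366.98999804 -110.66428343   12.        ]
module [329. 132.] 0.62 [ 512.9333612  -196.85659053   12.        ]
nose [328. 128.] 0.93 [ 511.60826717 -192.75476774   12.        ]
nose [206.  55.] 0.74 [ 372.16449163 -108.45241383   12.        ]
dock [324. 205.] 0.61 [ 508.27629841 -286.57986935   12.        ]
```

View pics/w2.png

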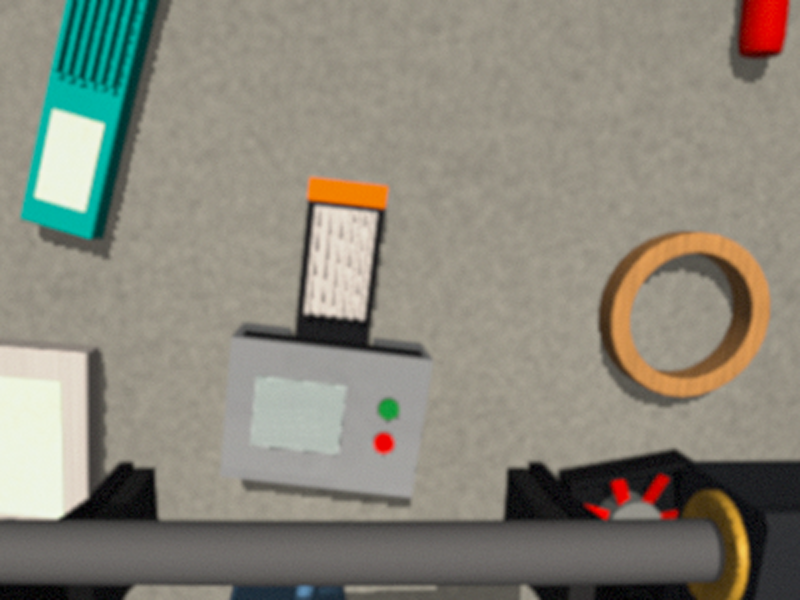

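The black finned module fills crop (297–388, 178–345), with its orange end at the top, and it comes out of the grey dock. The turquoise part is at the left. I'll turn these corners into poses, and check the bay and gauge fits against the top picture.

Run:
```python
from fit import *;import pickle
c,s=pickle.load(open('w2.pkl','rb'));o=np.array([160,0])
def f(l,z):return px2w(c,[o+np.array(p)/2 for p in l],z,s)[:,:2]
m=f([(309,178),(388,185),(297,337),(370,345)],24);print(m)
print('w',np.linalg.norm(m[0]-m[1]),np.linalg.norm(m[2]-m[3]))
a=m[:2].mean(0);b=m[2:].mean(0);d=a-b;print('nose',a,'mouthpt',b,np.linalg.norm(d),'yaw',np.arctan2(d[1],d[0]))
n=m[1]-m[0];print('yaw from front edge',np.arctan2(n[1],n[0])+np.pi/2, 'sides',[np.arctan2(*(m[i]-m[i+2])[::-1]) for i in(0,1)])
k=f([(232,335),(430,357),(412,497),(222,478)],55);print('dock',k,[np.linalg.norm(k[i]-k[(i+1)%4]) for i in range(4)])
t=pickle.load(open('t2.pkl','rb'))
for k,p0,W,H in [('blue',[653,259,1.46],64,40),('gauge',[542,273,1.55],76,50),('yellow',[412,239,1.55],64,51)]:
    L=50 if k=='gauge' else 86;ctr=w2px(t,[p0[0],p0[1]+L/2,25])[0]
    try:h=mask(t,k,ctr,26);print(k,ctr,cv2.boundingRect(h),*fit(t,None,h,p0,W,H,L))
    except Exception as e:print(k,ctr,'x')
```

```text
[[ 496.71693396 -148.18516122]
 [ 541.26264959 -151.83269446]
 [ 489.2643085  -238.80666809]
 [ 532.52336404 -243.47205067]]
w 44.69480147823255 43.509903258490866
nose [ 518.98979178 -150.00892784] mouthpt [ 510.89383627 -241.13935938] 91.48934390274218 yaw 1.482189735018807
yaw from front edge 1.4890956779474387 sides [np.float64(1.4887419422489074), np.float64(1.4757177944890474)]
dock [[ 455.1839114  -232.59788147]
 [ 563.961918   -244.52232331]
 [ 556.75462536 -327.3313722 ]
 [ 446.64625406 -315.93355361]] [np.float64(109.42964421142334), np.float64(83.12210081756618), np.float64(110.69671945239593), np.float64(83.77186785492947)]
blue [215.4217577  144.83999676] (199, 135, 34, 24) [643.32620822 256.42130613   1.36306498] 0.49880849308601105
gauge [214.79420193 185.09618715] (203, 171, 22, 29) [533.59570292 276.34283484   1.340136  ] 0.2126141044091544
yellow [218.37161108 233.41890746] (200, 223, 36, 25) [407.44947984 238.99842224   1.56295593] 0.09667335908380992
```

```bash
python3 -m pendant '{"jaw":[0,0,0,0,0,0,0,0,0,255,255,255,255,255],"offset":[[0.002,0.015,-0.045],[0.004,0.03,-0.09],[0.006,0.044,-0.13],[0.006,0.044,-0.175],[0.006,0.044,-0.215],[0.006,0.044,-0.245],[0.006,0.044,-0.262],[0.006,0.044,-0.269],[0.006,0.044,-0.269],[0.006,0.044,-0.269],[0.006,0.044,-0.269],[0.006,0.044,-0.269],[0.006,0.044,-0.269],[0.006,0.044,-0.269]],"spin":[-0.04,-0.088,-0.088,-0.088,-0.088,-0.088,-0.088,-0.088,-0.088,-0.088,-0.088,-0.088,-0.088,-0.088]}' 30
```

```text
time: 5.8
ee_pos: [516.5, -191.4, 28.8]
tool_rot: [0.734, 0.679, 0.001, -0.0]
force: [-0.5, -0.2, 0.1]
grip_width: 0.633
```

```bash
python3 -m pendant '{"jaw":[255,255,255,255,255,255],"offset":[[0,0,0],[0,0,0],[0,0,0],[0,0,0],[0,0,0],[0,0,0]],"spin":[0,0,0,0,0,0]}' 30
```

```text
time: 6.4
ee_pos: [516.2, -191.1, 28.8]
tool_rot: [0.734, 0.679, 0.0, -0.001]
force: [-2.6, 1.6, 4.3]
grip_width: 0.509
```

```bash
python3 -m pendant '{"jaw":[255,255,255,255,255,255,255,255,255,255],"offset":[[0.001,0.008,0],[0.002,0.02,0],[0.003,0.032,0],[0.004,0.045,0],[0.0055,0.06,0],[0.007,0.075,0],[0.008,0.09,0],[0.009,0.1,0],[0.01,0.11,0],[0.01,0.11,0]],"spin":[0,0,0,0,0,0,0,0,0,0]}'
```

```text
time: 7.4
ee_pos: [526.4, -78.7, 28.8]
tool_rot: [0.734, 0.679, 0.001, -0.001]
force: [-0.1, 2.4, 0.2]
grip_width: 0.505
```

```bash
python3 -m pendant '{"jaw":[0,0,0,0,0,0,0,0,0,255,255,255,255,255,255,255,255],"offset":[[0,0,0],[0,0,0],[0,0,0],[0,0,0],[-0.002,-0.02,0],[-0.004,-0.045,0],[-0.006,-0.07,0],[-0.007,-0.084,0],[-0.007,-0.084,0],[-0.007,-0.084,0],[-0.007,-0.084,0],[-0.007,-0.084,0],[-0.007,-0.084,0],[-0.007,-0.084,0],[-0.007,-0.084,0],[-0.007,-0.084,0],[-0.007,-0.084,0]],"spin":[0,0,0,0,0,0,0,0,0,0,0,0,0,0,0,0,0]}' 40
python3 - <<'E'
from h import *
s=robot.observe();c=robot.camera('wrist');import pickle;pickle.dump((c,s),open('w3.pkl','wb'));save(c,'w3')
for d in robot.look_for(c,'nose')[:2]: print(d,px2w(c,d['location'],12,s)[0])
E
```

```text
time: 9.1
ee_pos: [518.8, -162.6, 28.7]
tool_rot: [0.734, 0.679, 0.001, -0.002]
force: [-1.7, 0.7, 0.6]
grip_width: 0.502
{'location': [34.6, 108.6], 'p': 0.67} [392.85215169 -81.42785652  12.        ]
{'location': [329.5, 134.2], 'p': 0.62} [ 525.14539248 -104.81383954   12.        ]
```

View pics/w3.png

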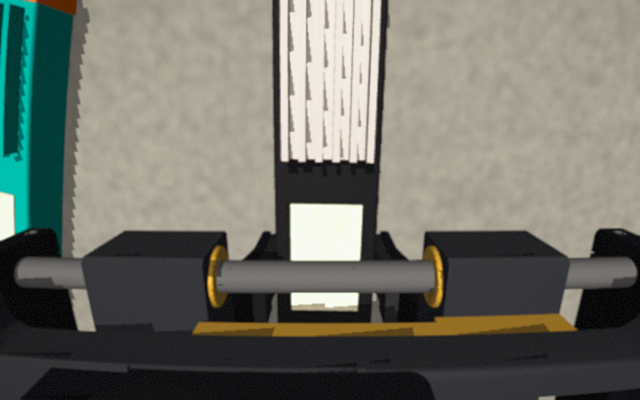

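Run:
```python
from h import *;import pickle
c,s=pickle.load(open('w3.pkl','rb'))
for z in(32,38):
    p=px2w(c,[(282,163),(375,163)],z,s)[:,:2];print(z,p,np.linalg.norm(p[0]-p[1]),p.mean(0)-s['ee_pos'][:2])
p=px2w(c,[(274,10),(277,220),(386,10),(380,220)],24,s)[:,:2];print(p, [np.arctan2(*(p[i]-p[i+1])[::-1]) for i in (0,2)])
X=R.from_quat(s['tool_rot']).as_matrix()[:,0];print('tool yaw',np.arctan2(X[1],X[0]))
```

```text
32 [[ 506.02561462 -113.03058854]
 [ 541.68094712 -115.72086114]] 35.756681930641925 [ 5.06871742 48.18654234]
38 [[ 506.84472754 -112.21468146]
 [ 540.89838341 -114.78410406]] 34.15045256863672 [ 5.08699203 49.06287442]
[[ 507.72296479  -56.16205105]
 [ 500.23637086 -138.16563262]
 [ 549.61909284  -59.31153065]
 [ 543.85627403 -141.4536972 ]] [np.float64(1.479752776467314), np.float64(1.5007544457447393)]
tool yaw 1.4940456426568278
```

```bash
python3 -m pendant '{"jaw":[255,255,255,255,255,255,255,255,255,255,255,255,255],"offset":[[0.001,0.01,0],[0.003,0.035,0],[0.005,0.065,0],[0.007,0.095,0],[0.009,0.125,0],[0.011,0.155,0],[0.013,0.185,0],[0.015,0.21,0],[0.017,0.235,0],[0.019,0.26,0],[0.021,0.275,0],[0.021,0.28,0],[0.021,0.28,0]],"spin":[0,0.005,0.01,0.015,0.02,0.025,0.03,0.035,0.04,0.045,0.05,0.051,0.051]}'
python3 - <<'E'
from h import *;import pickle
t=robot.camera('top');sd=robot.camera('side');pickle.dump((t,sd),open('ts4.pkl','wb'))
a=t['frame'][110:260,180:330];b=sd['frame'][110:260,220:370]
f=np.hstack([cv2.resize(x,(400,400),interpolation=cv2.INTER_CUBIC) for x in(a,b)])
cv2.imwrite('pics/c4.png',f[...,::-1])
s=robot.observe();X=R.from_quat(s['tool_rot']).as_matrix()[:,0];print(s['ee_pos'],'tool yaw',np.arctan2(X[1],X[0]))
E
```

```text
time: 10.5
ee_pos: [540.0, 118.6, 28.7]
tool_rot: [0.716, 0.698, 0.001, -0.002]
force: [1.0, 1.7, -0.1]
grip_width: 0.503
[539.77843481 117.33125091  28.7126616 ] tool yaw 1.5438906766268452
```

View pics/c4.png

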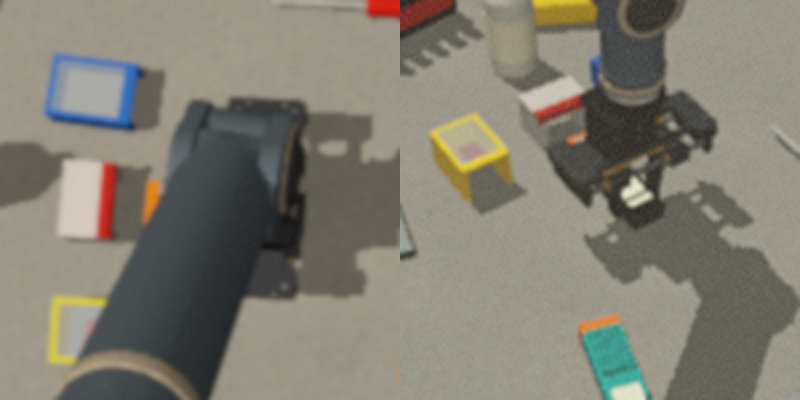

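Run:
```python
from h import *;import pickle
t,_=pickle.load(open('ts4.pkl','rb'))
f=lambda l,z:px2w(t,[np.array([180,110])+np.array(p)*150/400-.3 for p in l],z)[:,:2]
o=f([(146,180),(144,223)],24);g=f([(118,163),(113,240)],50);k=f([(62,160),(58,237)],50)
print(o,o.mean(0));print(g,g.mean(0),np.linalg.norm(g[0]-g[1]),k,k.mean(0))
```

```text
[[564.90086553 245.70912226]
 [520.90985929 245.74775371]] [542.90536241 245.72843799]
[[577.48522717 269.55382953]
 [500.23776848 270.83032554]] [538.86149782 270.19207753] 77.25800486435524 [[579.31975807 326.05745139]
 [501.93034015 325.93215646]] [540.62504911 325.99480393]
```

```bash
python3 -m pendant '{"jaw":[255,255,255,255,255,255,255],"offset":[[-0.001,0.006,0],[-0.001,0.014,0],[-0.001,0.022,0],[-0.001,0.028,0],[0,0.034,0],[0,0.038,0],[0,0.038,0]],"spin":[0,0,0,0,0,0,0]}'
python3 - <<'E'
from h import *;import pickle
t=robot.camera('top');s=robot.observe();w=robot.camera('wrist');pickle.dump((t,w,s),open('ts5.pkl','wb'))
a=t['frame'][150:210,190:250];b=w['frame'][0:240,160:480]
f=np.hstack([cv2.resize(a,(400,400),interpolation=cv2.INTER_CUBIC),cv2.resize(b,(400,400))])
cv2.imwrite('pics/c5.png',f[...,::-1]);print(s['ee_pos'],s['force'])
E
```

```text
time: 11.3
ee_pos: [539.9, 156.7, 28.7]
tool_rot: [0.716, 0.698, 0.001, -0.002]
force: [0.5, 1.7, 0.1]
grip_width: 0.498
[539.88286202 156.7065227   28.73867571] [0.09374591 1.35673626 0.07127541]
```

View pics/c5.png

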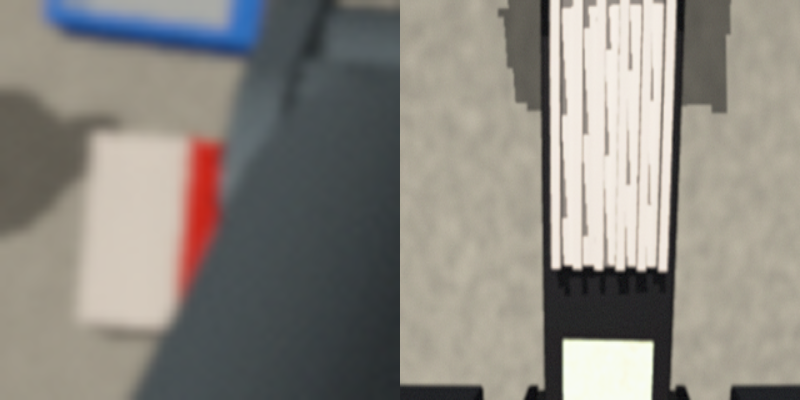

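The nose is about 7 mm inside the gauge with no lateral force, and the gauge's shadow is even on both sides of the module. Now I'll go on slowly to the step.

```bash
python3 -m pendant '{"jaw":[255,255,255,255,255,255,255],"offset":[[0,0.002,0],[0,0.004,0],[0,0.006,0],[0,0.008,0],[0,0.01,0],[0,0.012,0],[0,0.012,0]],"spin":[0,0,0,0,0,0,0]}'
```

```text
time: 12.1
ee_pos: [539.9, 164.5, 28.7]
tool_rot: [0.717, 0.697, -0.0, -0.001]
force: [-0.9, -9.7, 2.5]
grip_width: 0.499
```

The module stopped at TCP y=164.5 with 10 N against it. That puts the nose about 15 mm inside the gauge, so the fins are high and it goes in the yellow bay. I'll back out and regrip nearer the middle of the plain half, because the yellow bay approach is close to the inner reach limit.

```bash
python3 -m pendant '{"jaw":[255,255,255,255,255,0,0,0,0,0,0,255,255,255,255,255,255,255],"offset":[[0,-0.01,0],[-0.001,-0.03,0],[-0.001,-0.055,0],[-0.002,-0.075,0],[-0.002,-0.075,0],[-0.002,-0.075,0],[-0.002,-0.075,0],[-0.002,-0.075,0],[-0.002,-0.075,0],[-0.0015,-0.064,0],[-0.0015,-0.055,0],[-0.0015,-0.055,0],[-0.0015,-0.055,0],[-0.0015,-0.055,0],[-0.0015,-0.055,0],[-0.0015,-0.055,0],[-0.0015,-0.055,0],[-0.0015,-0.055,0]],"spin":[0,0,0,0,0,0,0,0,0,0,0,0,0,0,0,0,0,0]}' 40
python3 - <<'E'
from h import *;import pickle
s=robot.observe();c=robot.camera('wrist');pickle.dump((c,s),open('w6.pkl','wb'));save(c,'w6')
hsv=cv2.cvtColor(np.ascontiguousarray(c['frame']),cv2.COLOR_RGB2HSV)
# fin rear edge: bright->dark along columns
g=c['frame'].mean(2)
for u in (300,315,328,340,355): 
    col=g[:230,u];print(u,np.where((col[:-1]>110)&(col[1:]<=110))[0][-5:])
row=g[120];print(np.where(row[230:420]<70)[0][[0,-1]]+230)
X=R.from_quat(s['tool_rot']).as_matrix()[:,0];print(s['ee_pos'],np.arctan2(X[1],X[0]))
E
```

```text
time: 13.9
ee_pos: [538.5, 109.3, 28.7]
tool_rot: [0.717, 0.697, -0.0, -0.001]
force: [-0.1, -1.2, 0.8]
grip_width: 0.503
300 [ 48 218]
315 [ 48 217]
328 [ 48 213]
340 [ 49 213]
355 [ 49 214]
[275 381]
[538.46495047 109.2650407   28.72667526] 1.5424430459692944
```

Run:
```python
from h import *;import pickle
c,s=pickle.load(open('w6.pkl','rb'))
print(px2w(c,[(328,214)],38,s)[0]-s['ee_pos'])
f=c['frame'].astype(int);col=f[:,328]
print([ (i,col[i].tolist()) for i in range(0,70,6)])
o=(f[...,0]>150)&(f[...,2]<90)&(f[...,0]-f[...,2]>90);ys,xs=np.where(o[:120,200:460]);print(ys.min(),ys.max(),xs.min()+200,xs.max()+200)
print(px2w(c,[(xs.min()+200,ys.min()),(xs.max()+200,ys.min())],24,s)-s['ee_pos'])
```

```text
[ 2.00900266 29.79055166  9.27332474]
[(0, [158, 154, 139]), (6, [161, 156, 141]), (12, [159, 155, 143]), (18, [245, 139, 0]), (24, [246, 140, 0]), (30, [246, 140, 0]), (36, [246, 139, 0]), (42, [246, 139, 0]), (48, [245, 130, 0]), (54, [144, 137, 129]), (60, [241, 234, 224]), (66, [242, 234, 226])]
14 51 271 389
[[-17.37405307 104.27476441  -4.72667526]
 [ 26.87233218 103.10017708  -4.72667526]]
```

```bash
python3 -m pendant '{"jaw":[255,255,255,255,255,255,255,255,255],"offset":[[-0.01,0.002,0],[-0.03,0.004,0],[-0.05,0.006,0],[-0.07,0.009,0],[-0.09,0.012,0],[-0.11,0.014,0],[-0.123,0.016,0],[-0.129,0.016,0],[-0.129,0.016,0]],"spin":[0,0.002,0.004,0.006,0.008,0.01,0.012,0.014,0.014]}'
python3 - <<'E'
from h import *;import pickle
s=robot.observe();c=robot.camera('wrist');t=robot.camera('top');pickle.dump((c,s,t),open('w7.pkl','wb'))
a=t['frame'][200:270,180:250];b=c['frame'][0:200,160:480]
f=np.hstack([cv2.resize(a,(300,300),interpolation=cv2.INTER_CUBIC),cv2.resize(b,(480,300))])
cv2.imwrite('pics/c7.png',f[...,::-1])
X=R.from_quat(s['tool_rot']).as_matrix()[:,0];print(s['ee_pos'],np.arctan2(X[1],X[0]))
E
```

```text
time: 14.85
ee_pos: [407.5, 125.5, 28.7]
tool_rot: [0.712, 0.702, -0.002, -0.002]
force: [-3.8, 1.1, 5.7]
grip_width: 0.503
[407.50541414 125.5036012   28.70832367] 1.557660927153038
```

View pics/c7.png

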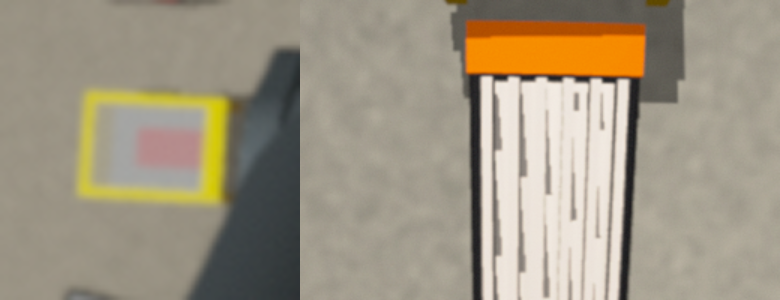

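Run:
```python
from h import *;import pickle
c,s,t=pickle.load(open('w7.pkl','rb'))
f=c['frame'].astype(int)
for v in range(0,6): 
    y=(f[v,:,0]>90)&(f[v,:,2]<60);x=np.where(y)[0];print(v,x[(x>200)&(x<460)].tolist())
o=(f[...,0]>200)&(f[...,2]<60)
for v in (18,24,34,44): x=np.where(o[v,200:460])[0]+200;print(v,x.min(),x.max())
xs=np.where(o[20,200:460])[0]+200
print('orange front z24',px2w(c,[(xs.min(),15),(xs.max(),15)],24,s))
```

```text
0 [257, 258, 259, 260, 261, 262, 263, 264, 265, 266, 267, 268, 269, 270, 271, 391, 392, 393, 394, 395, 396, 397, 398, 399, 400, 401, 402, 403, 404, 405, 406]
1 [258, 259, 260, 261, 262, 263, 264, 265, 266, 267, 268, 269, 270, 271, 390, 391, 392, 393, 394, 395, 396, 397, 398, 399, 400, 401, 402, 403, 404, 405]
2 [264, 265, 266, 267, 268, 269, 270, 390, 391, 392, 393, 394, 395, 396, 397, 398, 399, 400, 401, 402, 403, 405]
3 [390, 391, 392, 393, 394, 395, 396, 397, 398, 399, 400, 401, 402, 403, 404]
4 [394, 399, 400, 401, 402, 403]
5 []Traceback (most recent call last):
  File "<stdin>", line 7, in <module>
    return umr_minimum(a, axis, None, out, keepdims, initial, where)
ValueError: zero-size array to reduction operation minimum which has no identity
```

Run:
```python
from h import *;import pickle
c,s,t=pickle.load(open('w7.pkl','rb'))
p=px2w(c,[(257,2),(271,2),(390,3.5),(405,3.5)],0,s);print(p[:,:2],'centre',p[[0,3]].mean(0),p[1:3].mean(0))
q=px2w(c,[(271.3,14.7),(390,14.7)],24,s);print(q[:,:2],q.mean(0),s['ee_pos'])
```

```text
[[379.05195177 240.7530203 ]
 [385.20217723 240.57312779]
 [437.15726741 239.31983736]
 [443.74895827 239.3526552 ]] centre [411.40045502 240.05283775   0.        ] [411.17972232 239.94648258   0.        ]
[[388.61770161 229.27057394]
 [433.15177041 228.73305325]] [410.88473601 229.00181359  24.        ] [407.50541414 125.5036012   28.70832367]
```

```bash
python3 -m pendant '{"jaw":[255,255,255,255,255,255,255,255],"offset":[[0,0.005,0],[0.0005,0.012,0],[0.0007,0.02,0],[0.0008,0.028,0],[0.0009,0.036,0],[0.001,0.044,0],[0.001,0.05,0],[0.001,0.05,0]],"spin":[0,0,0,0,0,0,0,0]}'
```

```text
time: 15.75
ee_pos: [409.6, 177.0, 28.7]
tool_rot: [0.711, 0.703, -0.001, -0.002]
force: [1.3, 1.2, -1.2]
grip_width: 0.5
```

```bash
python3 -m pendant '{"jaw":[255,255,255,255,255,255,255,255,255,255,255],"offset":[[0,0.008,0],[0,0.016,0],[0,0.024,0],[0,0.03,0],[0,0.034,0],[0,0.037,0],[0,0.039,0],[0,0.041,0],[0,0.043,0],[0,0.045,0],[0,0.045,0]],"spin":[0,0,0,0,0,0,0,0,0,0,0]}'
```

```text
time: 16.85
ee_pos: [409.6, 217.9, 28.7]
tool_rot: [0.712, 0.702, -0.003, -0.001]
force: [0.4, -11.8, 6.8]
grip_width: 0.501
```

```bash
python3 -m pendant '{"jaw":[0,0,0,0,0,0,0,0,0,0,0,0,0,0,0,0],"offset":[[0,0,0],[0,0,0],[0,0,0],[0,0,0],[0,0,0],[0,0,0],[0,0,0.02],[0,0,0.05],[0,0,0.09],[0,0,0.13],[0,0,0.17],[0.01,-0.02,0.21],[0.02,-0.04,0.25],[0.02,-0.05,0.28],[0.02,-0.05,0.28],[0.02,-0.05,0.28]],"spin":[0,0,0,0,0,0,0,0,0,0,0,0,0,0,0,0]}'
python3 - <<'E'
from h import *;import pickle
s=robot.observe();c=robot.camera('wrist');pickle.dump((c,s),open('w8.pkl','wb'))
cv2.imwrite('pics/w8.png',cv2.resize(c['frame'][0:240,160:480],(800,600),interpolation=cv2.INTER_CUBIC)[...,::-1]);print(s['ee_pos'],s['force'])
E
```

```text
time: 18.45
ee_pos: [429.4, 167.9, 308.9]
tool_rot: [0.712, 0.702, -0.002, -0.001]
force: [-0.6, -0.0, -0.8]
grip_width: 1.003
[429.42037103 167.94901731 308.89162627] [-0.55404512 -0.04787299 -0.82876908]
```

View pics/w8.png

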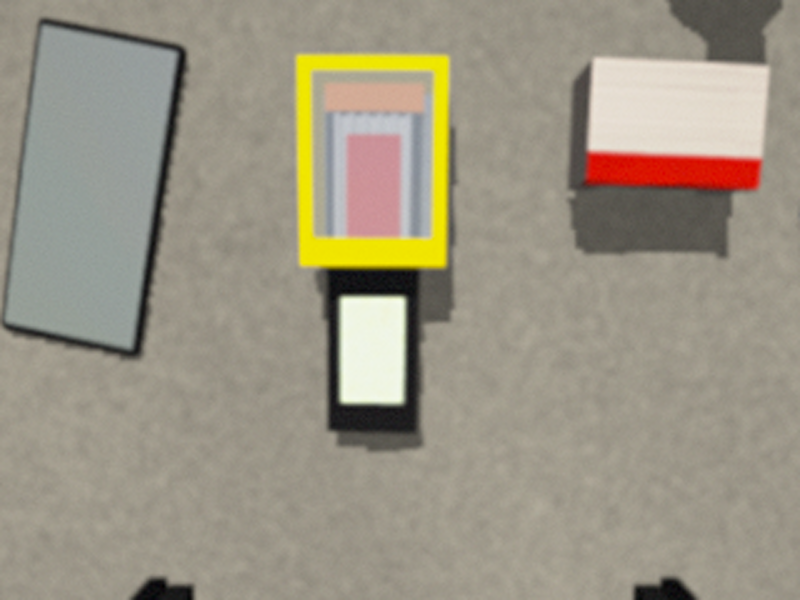

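Run:
```python
from h import *;import pickle
c,s=pickle.load(open('w8.pkl','rb'));o=np.array([160,0])
f=lambda l,z:print(z,px2w(c,[o+np.array(p)/2.5 for p in l],z,s)[:,:2].round(1).tolist())
f([(330,430),(417,430)],24);f([(324,83),(424,83)],24);f([(300,267),(447,267)],51);f([(298,55),(449,55)],51);f([(312,71),(434,71)],51);f([(312,71),(434,71)],46)
```

```text
24 [[387.8, 162.3], [430.3, 161.8]]
24 [[390.3, 321.1], [435.3, 320.3]]
51 [[379.9, 239.8], [444.4, 238.8]]
51 [[382.3, 327.1], [445.7, 326.0]]
51 [[388.0, 320.6], [439.3, 319.7]]
46 [[387.5, 321.7], [439.4, 320.8]]
```

```bash
python3 -c "
from plant import robot;print(robot.close_job())"
```

```text
the job is handed in; nothing more can be done
None
```

The module's fins are high, and it is now fully home in the yellow bay, orange end first. I handed the job in at about 18.5 s; `close_job()` gives no verdict.

- **Gauge:** I pulled the module out of the dock, took it again by its plain end, and slid it flat on the bench into the gauge. It stopped at about 10 N with the orange end about 15 mm inside, which is where high fins hit the step.
- **Yellow bay:** I slid it into the bay until it met the back wall at about 12 N, then let go and raised the arm clear.
- **Final check:** the last wrist picture puts the orange end at y ≈ 320.7 mm and the back wall at 320–321 mm, so it is home to within about 1 mm. The jaws are open and the tool force is near zero.
- **Bystanders:** the moves were planned clear of the other things. I did not take a final picture of the whole bench, but the gauge and phone looked undisturbed in the last view.
- **Disagreement:** the overhead camera placed the gauge and yellow bay 3–5 mm lower in x than the wrist camera did. For the yellow bay, I settled this with a close wrist view of its wall feet. There was no sideways force worth noting going into either one.

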